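# Put the socket set back in its case

### The job

The sofa feet are bolted on, so put the socket set away: stand each of the three short sockets upright in the well of the open case that is made for its size (small in the smallest well, large in the largest), then swing the clear lid fully shut. The two tall deep sockets belong to another set: leave them standing where they are on the cart.

Things in the scene. Friction and masses are not known exactly. Their poses are not given: they have to be found in the camera images.
- socket_small: Short steel socket, the smallest: standing upright on the cart, 24 mm across (its lower 40 % is 20 mm across), 42 mm tall, dark hexagon in its top. Origin at the centre of its underside, z up. Loose.
- socket_medium: Short steel socket, the middle size: 34 mm across (its lower 40 % is 28.5 mm across), 42 mm tall, standing upright on the cart. Origin at the centre of its underside, z up. Loose.
- socket_large: Short steel socket, the largest: 44 mm across (its lower 40 % is 37 mm across), 42 mm tall, standing upright on the cart. Origin at the centre of its underside, z up. Loose.
- deep_medium: Look-alike that stays out: a deep steel socket, 34 mm across and 82 mm tall (twice as tall as the short ones), standing upright on the cart. Origin at the centre of its underside, z up. Loose; too tall for the case.
- deep_large: Look-alike that stays out: a deep steel socket, 44 mm across and 82 mm tall (twice as tall as the short ones), standing upright on the cart. Origin at the centre of its underside, z up. Loose; too tall for the case.
- insert_small: Grey plastic insert, 70 x 70 x 32 mm tall, fixed in the case, with one round well of 38 mm diameter in its middle, for the small socket. Origin: centre of its underside, axes parallel to the case's. The well's floor is 4 mm and the insert's top 32 mm above the origin, so a seated short socket stands 14 mm proud of the top.
- insert_medium: As insert_small, but its well is 48 mm in diameter, for the medium socket. The three inserts stand side by side in a row along the front edge; which is where in the row varies.
- insert_large: As insert_small, but its well is 58 mm in diameter, for the large socket.
- case: Black base tray of the socket case, fixed, 140 (x) x 224 (y) mm, rim 36 mm high. Origin: centre of its underside; x points from the front edge to the hinge. The hinge axis runs along y at x = +70, z = 36 mm. The inserts' middles lie at x = -29 mm, y = -71, 0 and +71 mm. A ratchet already lies in the bay behind them (x +9 to +65 mm), below the rim.
- lid (a joint): Angle (rad) of the case's clear lid: 0 shut, 1.6 to 1.9 (standing open, leaning away from the front) at the start. A shallow shell, 140 mm from hinge to front edge, 224 mm wide; shut, its flat outside lies 25 mm and its inside 22 mm above the rim. Stiff hinge: it stays where left; 1 to 3 N at the free edge moves it, so closed fingers can push it over from behind.
Not all that is in view belongs to the job. What is shaped like the socket_medium but yellow is not meant.

How it is judged:
By the outcome, as a careful person would: the job done as asked, in the order asked, and still so for the second after the job is handed in, with the robot touching nothing.
It also fails if it takes over 96 s, if anything falls off the work surface, if the arm or the gripper's body presses on something with over 40 N, if the wrist force passes 120 N, or if a joint passes its speed limit or range.

### The arm

A 7-joint arm with a two-finger parallel gripper is mounted at the origin on the work surface. World frame = base frame: x ahead of the robot, y to its left, z up, the work surface at z = 0. Lengths are in m, angles in rad, forces in N, time in s.
With the tool pointing down it reaches from about 0.35 to 0.9 m from the base axis. Payload 19.9 kg.
Tool frame: the origin (TCP) lies at the very end of the fingers, on their centre line; the grasp point (between the pads) lies 19 mm behind it; z points along the fingers, y is the line along which they close (so a half turn about z gives the same grasp; the last joint's range is limited). The gripper opens to 94 mm and grips with 3 to 60 N. Pads are 16 mm wide; open, the fingers measure 119 mm over their backs; the gripper's body (75 mm by 177 mm) begins 78 mm behind the grasp point.
Start: joints at [1.143, 0.417, -0.01, 1.614, 0.005, 1.111, -0.053], TCP at [0.235, -0.579, 0.177] pointing down, gripper open.
Joint ranges: [-2.81, 2.81], [-0.39, 2.02], [-1.27, 1.25], [0.06, 2.57], [-1.19, 4.33], [0.19, 2], [-2.82, 2.82]. Speed limits (rad/s): [1.89, 1.89, 2.39, 2.39, 3.01, 3.01, 3.01].

### API

Orientations are given as [roll, pitch, yaw] about the fixed x, y, z axes, in that order (R = Rz(yaw) Ry(pitch) Rx(roll)).
In Python, from bench import telemetry, vision, r gives the robot as it stands.
- The arm moves only by the tool jog_arm, never from a script. Its argument "deltas" is a list of rows, each an object with "hand": the finger opening in mm, from 0 to 94; "offset": the shift along the world's x, y, z scaled (see below), a list of three; "rot": the turn, a rotation vector about the world's x, y, z scaled (see below), a list of three. A call has 1 to 20 rows; each row shifts and turns the commanded pose from where the row before left it; what a row does not reach is not made up. The controller multiplies each number of a shift by 0.02 m and each number of a turn by 180 degrees. A row lasts 1/10 s, in which the tool goes at most 50 mm and 8.59 degrees, less where a joint would pass 70% of its speed; a pose out of reach is approached as far as the arm can. A call with a number of a shift or a turn outside -1 to 1 is refused whole. A call with a gripper value outside its range is refused whole. The fingers move at their own pace and stop on an object; "newtons" is the grip in N (left out, the last holds). Time passes only in rows, so rows that do not move let the fingers close. It gives the time, the measured TCP pose, the force, the opening and the grip force at its end, in the units of the state.
- telemetry.get_obs(): the state, without advancing time (a new reading comes with each control period).
- vision.camera(name): name is "scene" or "top" or "wrist"; returns a dict with "pixels" (420x560x3 uint8, red, green, blue), "depth" (420x560 float32, m along the optical axis (not along the pixel's ray), 0 where there is no reading), "vertical_fov" (degrees; the focal length in pixels is half the picture's height over the tangent of half this angle, whatever the lens; pixels are square), "cx", "cy" (the principal point, pixels), "T" (4x4, takes a point from camera to world coordinates). Camera axes: x right, y down, z forward; pixel columns grow to the right and rows downward; lengths in m; the calibration is good to about 2 mm. A picture is of the moment at which its call begins.
- r.hand_in(): hands the job in; it is judged then, once.
The state is a dict: "t": time; "joint_positions": joint angles; "joint_vel": joint speeds; "joint_efforts": joint torques, N m; "tcp_pos": TCP position; "tool_rot": TCP orientation; "force": force on the tool from outside, world axes, zero at the start; "torque": the same for the moment, N m; "width": opening from 0.0 (shut) to 1.0 (fully open); "grasp_force": force on a finger pad.
Only numpy, scipy, OpenCV 4.12 (cv2) and the standard library are available. Lean on these libraries where they do the work, as an engineer would, in place of code of your own. Each camera call takes 0.05 s, during which the arm holds its last target. There are 200 camera calls.

## Working session

There is one attempt and no reset: what is moved stays moved. The work goes in short steps, Python scripts to look and compute and a tool call to move; the robot and the scene stay as the last step left them, time stands still between calls to the robot, and variables do not carry over. Pictures are saved under pics/ and viewed, at most 14 in all, crops included, and the job is handed in when it is done.

Besides the shell and the picture viewer there is one more tool, called after "Request:" by a JSON object that holds its "method" and its "body", one argument or row to a line. jog_arm: Moves the arm, as the interface text tells. Shifts and turns lie within -1 to 1; 1 stands for 0.02 m of shift or 180 degrees of turn. Its arguments: {"type":"object","properties":{"deltas":{"type":"array"},"newtons":{"type":"number"}},"required":["deltas"]}

```bash
ls; mkdir -p pics
cat > h.py <<'E'
import numpy as np, cv2
from bench import telemetry, vision, r
def cam(n):
    c=vision.camera(n); c['f']=c['pixels'].shape[0]/2/np.tan(np.radians(c['vertical_fov'])/2); c['T']=np.array(c['T']); return c
def save(c,fn,box=None,s=1):
    p=c['pixels'][...,::-1]
    if box: p=p[box[1]:box[3],box[0]:box[2]]
    cv2.imwrite('pics/'+fn,cv2.resize(p,None,fx=s,fy=s,interpolation=cv2.INTER_CUBIC))
def cloud(c):
    h,w=c['depth'].shape; u,v=np.meshgrid(np.arange(w),np.arange(h)); d=c['depth']
    P=np.stack([(u-c['cx'])/c['f']*d,(v-c['cy'])/c['f']*d,d],-1)
    return P@c['T'][:3,:3].T+c['T'][:3,3]
def ray(c,u,v,z):
    d=c['T'][:3,:3]@np.array([(u-c['cx'])/c['f'],(v-c['cy'])/c['f'],1]); o=c['T'][:3,3]
    return o+d*(z-o[2])/d[2]
E
python3 - <<'E'
from h import *
for n in ['top','scene']:
    c=cam(n); save(c,n+'0.png'); print(n,c['f'],c['cx'],c['cy'],c['T'].round(3).tolist())
print(telemetry.get_obs())
E
```

```text
pics
top 477.9030868823706 275.66606416053884 206.50866417474123 [[0.006, -0.981, 0.195, 0.327], [-1.0, -0.008, -0.009, 0.05], [0.011, -0.195, -0.981, 1.124], [0.0, 0.0, 0.0, 1.0]]
scene 424.7988889071109 270.48634818386154 203.3683126489196 [[-0.848, 0.332, -0.413, 0.888], [0.53, 0.532, -0.66, 0.653], [0.001, -0.779, -0.627, 0.64], [0.0, 0.0, 0.0, 1.0]]
{'t': 0.1, 'joint_positions': array([ 1.14348687,  0.41790984, -0.01031515,  1.61410618,  0.00472569,
        1.11069001, -0.05299993]), 'joint_vel': array([-0.00037116, -0.00303436, -0.00236677, -0.00068898,  0.00135293,
        0.00157747, -0.00055301]), 'joint_efforts': array([ 9.49512141e-04, -8.52583051e+01,  6.39834758e-01, -4.26688778e+01,
       -4.88072564e-02,  1.63678557e-02,  2.22253874e-06]), 'tcp_pos': array([ 0.23504242, -0.57872532,  0.17619386]), 'tool_rot': array([-3.14050730e+00,  1.03243948e-04,  3.85840069e-01]), 'force': array([-0.41575868, -0.72831537, -0.77232533]), 'torque': array([-0.0255656 ,  0.04520173, -0.00064206]), 'grasp_force': 0.0, 'width': 1.0017879239529377}
```

View pics/top0.png

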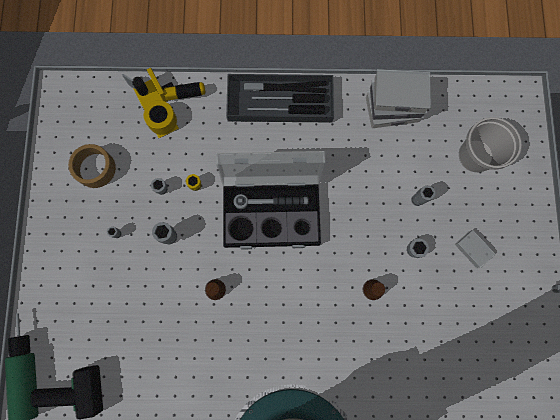

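View pics/scene0.png

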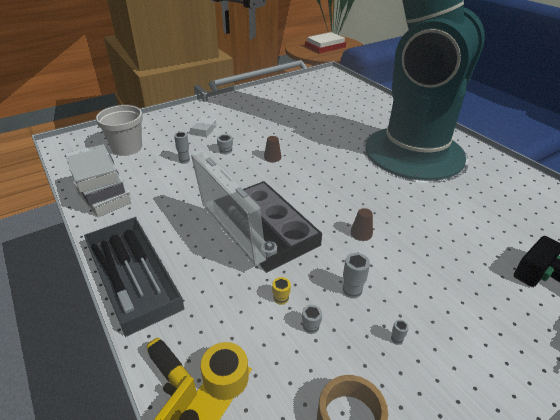

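The top view shows these things:
- small short socket at (114,232)
- medium short socket at (159,186), with the yellow look-alike at (193,181)
- tall socket at (163,233), probably deep_large
- tall socket at (427,193), probably deep_medium
- squat socket at (419,247), probably large
- wells at (240,228) large, (271,228) medium and (302,228) small, with the lid open towards +x

Next I'll measure heights and positions in both views.

```bash
cat > m.py <<'E'
from h import *
t=cam('top'); s=cam('scene')
np.savez('c0.npz',t=cloud(t),s=cloud(s))
C={'small':(114,232),'medium':(159,186),'yellow':(193,181),'deepL':(163,233),'deepM':(427,193),'large':(419,247)}
Pt=cloud(t).reshape(-1,3); Ps=cloud(s).reshape(-1,3)
for k,(u,v) in C.items():
    p=ray(t,u,v,.04)
    for nm,P in(('top',Pt),('scn',Ps)):
        m=(np.hypot(P[:,0]-p[0],P[:,1]-p[1])<.04)&(P[:,2]>.015)&(P[:,2]<.12)
        Q=P[m]
        if len(Q)<5: print(k,nm,'few',p.round(3));continue
        zt=np.percentile(Q[:,2],92); R=Q[Q[:,2]>zt-.006]
        (c,w,a)=cv2.minAreaRect((R[:,:2]*1000).astype(np.float32))
        print(k,nm,'n',len(Q),len(R),'ztop',round(zt,4),'ctr',np.round(c,1),'ext',np.round(w,1))
# wells: dark circles / rim plane
for nm,P in(('top',Pt),('scn',Ps)):
    for (u,v) in [(240,228),(271,228),(302,228)]:
        p=ray(t,u,v,.036); m=(np.hypot(P[:,0]-p[0],P[:,1]-p[1])<.03)
        print(nm,p.round(3),np.percentile(P[m][:,2],[5,50,95]).round(3))
import numpy as np
cs=[t['pixels'][150:260,90:210],t['pixels'][150:260,370:490]]
cv2.imwrite('pics/crop.png',cv2.resize(np.hstack(cs)[...,::-1],None,fx=3.3,fy=3.3,interpolation=cv2.INTER_CUBIC))
save(t,'case.png',(210,140,340,260),5)
E
python3 m.py
```

```text
small top n 114 79 ztop 0.0454 ctr [480.6 413. ] ext [21.  21.6]
small scn n 260 160 ztop 0.0432 ctr [482.1 411.3] ext [24.  22.6]
medium top n 196 152 ztop 0.0455 ctr [591.3 314.5] ext [32.8 31.2]
medium scn n 396 279 ztop 0.0433 ctr [591.7 312.4] ext [33.  33.1]
yellow top n 187 155 ztop 0.0455 ctr [601.6 233.8] ext [32.8 30.2]
yellow scn n 349 232 ztop 0.0433 ctr [602.3 232.6] ext [32.5 32.6]
deepL top n 405 304 ztop 0.0849 ctr [476.1 290.3] ext [42.2 42.6]
deepL scn n 858 379 ztop 0.0831 ctr [476.9 288.8] ext [43.6 42.4]
deepM top n 297 175 ztop 0.085 ctr [ 569.  -299.8] ext [32.  33.6]
deepM scn n 324 87 ztop 0.0829 ctr [ 570.2 -302.3] ext [31.5 33.1]
large top n 327 271 ztop 0.0453 ctr [ 449.5 -286.5] ext [42.5 42. ]
large scn n 214 115 ztop 0.044 ctr [ 449.9 -289.6] ext [45.7 41.6]
top [0.492 0.121 0.036] [0.006 0.01  0.036]
top [0.493 0.05  0.036] [0.006 0.011 0.039]
top [ 0.493 -0.021  0.036] [0.007 0.034 0.039]
scn [0.492 0.121 0.036] [0.007 0.01  0.036]
scn [0.493 0.05  0.036] [0.008 0.028 0.037]
scn [ 0.493 -0.021  0.036] [0.011 0.035 0.038]
```

View pics/crop.png

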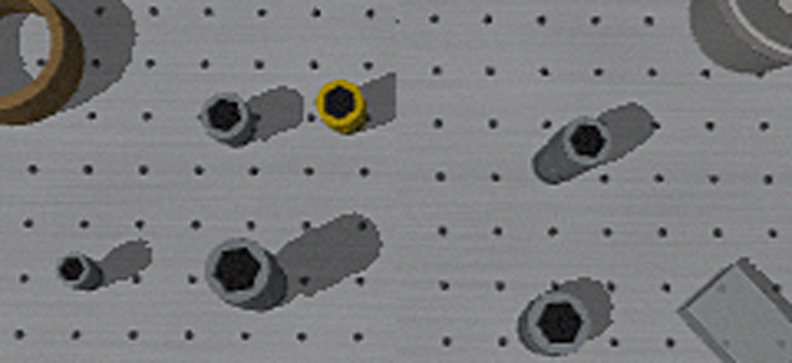

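View pics/case.png

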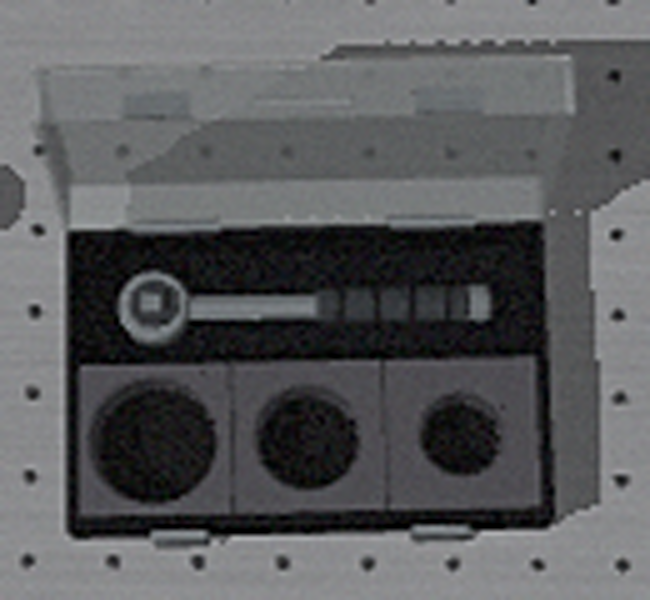

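Run:
```python
from h import *
Z=np.load('c0.npz')
for nm in 'ts':
    P=Z[nm].reshape(-1,3)
    R=P[(P[:,2]>.03)&(P[:,2]<.043)&(abs(P[:,0]-.51)<.12)&(abs(P[:,1]-.05)<.16)]
    c=cv2.minAreaRect((R[:,:2]*1000).astype(np.float32)); print(nm,'rim rect',np.round(c[0],1),np.round(c[1],1),round(c[2],2),'z',np.percentile(R[:,2],[50,90]).round(4))
    # wells: deep points (z<.025) within the insert row
    for y in(.121,.05,-.021):
        Q=P[(np.hypot(P[:,0]-.493,P[:,1]-y)<.034)&(P[:,2]<.03)]
        I=P[(abs(P[:,0]-.493)<.033)&(abs(P[:,1]-y)<.033)&(P[:,2]>.03)&(P[:,2]<.045)]
        (c,rad)=cv2.minEnclosingCircle((Q[:,:2]*1000).astype(np.float32))
        r_=np.hypot(I[:,0]-c[0]/1e3,I[:,1]-c[1]/1e3)
        print(nm,y,len(Q),'circ',np.round(c,1),round(rad*2,1),'mean',(Q[:,:2].mean(0)*1000).round(1),'topz',np.median(I[:,2]).round(4),'rmin',np.percentile(r_,2).round(4),'floor',np.percentile(Q[:,2],10).round(4))
    L=P[(P[:,2]>.06)&(P[:,2]<.25)&(P[:,0]>.53)&(P[:,0]<.72)&(P[:,1]>-.07)&(P[:,1]<.17)]
    print('lid',len(L),L.min(0).round(3),L.max(0).round(3))
    for z in(.07,.1,.13,.16):
        q=L[abs(L[:,2]-z)<.012]; print(z,len(q),np.percentile(q[:,0],[5,50,95]).round(3) if len(q) else '')
```

```text
t rim rect [533.4  50.1] [170.4 223.5] 1.66 z [0.0369 0.0401]
t 0.121 472 circ [494.1 121.4] 58.4 mean [496.9 122.2] topz 0.0365 rmin 0.0282 floor 0.0067
t 0.05 326 circ [489.9  48.9] 60.1 mean [498.6  49.6] topz 0.0364 rmin 0.0206 floor 0.0063
t -0.021 205 circ [500.1 -22.5] 37.3 mean [501.  -22.5] topz 0.0365 rmin 0.0178 floor 0.0064
lid 2273 [ 0.594 -0.059  0.06 ] [0.634 0.165 0.187]
0.07 346 [0.609 0.619 0.622]
0.1 410 [0.613 0.622 0.625]
0.13 37 [0.599 0.607 0.621]
0.16 70 [0.602 0.621 0.632]
s rim rect [536.3  48.8] [169.  225.7] 1.8 z [0.0359 0.0377]
s 0.121 346 circ [490.1 113.4] 57.6 mean [482.1 103. ] topz 0.0357 rmin 0.0224 floor 0.0076
s 0.05 201 circ [490.5  40.6] 45.5 mean [485.   31.4] topz 0.036 rmin 0.0163 floor 0.0081
s -0.021 107 circ [493.3 -31.3] 35.6 mean [489.4 -38.2] topz 0.0361 rmin 0.0111 floor 0.0097
lid 3446 [ 0.594 -0.063  0.06 ] [0.635 0.165 0.184]
0.07 420 [0.599 0.621 0.625]
0.1 498 [0.602 0.623 0.628]
0.13 526 [0.605 0.626 0.63 ]
0.16 550 [0.607 0.628 0.633]
```

The crop confirms short medium at top (159,186), grey, about 33 mm wide and 43 mm high. Small is at (114,232), and large at (419,247) is 42 mm wide and 44 mm high. Both 84 mm ones at (163,233) and (427,193) are the deep sockets, and the yellow one at (193,181) is excluded. The case crop shows the wells in order large, medium, small from left to right. Next I'll fit the circles in both views.

```bash
cat > fit.py <<'E'
from h import *
from scipy.optimize import least_squares
def circ(c,mask,z,near):
    """contour blob nearest `near` (world), cast onto plane z, fit circle"""
    cs,_=cv2.findContours(mask.astype(np.uint8),cv2.RETR_EXTERNAL,cv2.CHAIN_APPROX_NONE)
    best=None
    for k in cs:
        if len(k)<12: continue
        X=np.array([ray(c,u,v,z)[:2] for u,v in k[:,0]])
        d=np.linalg.norm(X.mean(0)-near)
        if best is None or d<best[0]: best=(d,X)
    X=best[1]
    f=least_squares(lambda p:np.hypot(X[:,0]-p[0],X[:,1]-p[1])-p[2],[*X.mean(0),.02],loss='soft_l1',f_scale=.001).x
    return f
if __name__=='__main__':
    S={'small':(.481,.412),'medium':(.591,.313),'large':(.45,-.288)}
    W={'wL':(.493,.121),'wM':(.493,.05),'wS':(.493,-.021)}
    for n in('top','scene'):
        c=cam(n);P=cloud(c)
        for k,p in S.items():
            m=(np.hypot(P[...,0]-p[0],P[...,1]-p[1])<.04)&(P[...,2]>.036)&(P[...,2]<.06)
            print(n,k,(circ(c,m,.042,p)*1000).round(1))
        for k,p in W.items():
            q=np.array([ray(c,u,v,.036)[:2] for v in range(420) for u in range(560)]).reshape(420,560,2) if k=='wL' else q
            m=(np.abs(q-p).max(-1)<.033)&(P[...,2]<.0325)
            print(n,k,(circ(c,m,.036,p)*1000).round(1))
E
python3 fit.py
```

```text
top small [480.9 412.6  11.2]
top medium [591.  314.1  16.2]
top large [ 449.3 -286.4   21.3]
top wL [493.4 120.4  27.5]
top wM [495.1  49.7  23. ]
top wS [497.4 -20.9  18. ]
scene small [483.2 411.9  12.3]
scene medium [592.9 313.4  17.1]
scene large [ 451.6 -286.    23.3]
scene wL [494.8 120.   27. ]
scene wM [496.7  49.1  21.6]
scene wS [499.2 -21.1  16.5]
```

Request:
{"method": "jog_arm", "body": {
  "deltas": [
    {"hand": 74,"offset": [0.4,0.5,0],"rot": [0,0,-0.02]},
    {"hand": 74,"offset": [0.72,0.98,0],"rot": [0,0,-0.02]},
    {"hand": 74,"offset": [0.72,0.98,0],"rot": [0,0,-0.02]},
    {"hand": 74,"offset": [0.72,0.98,0],"rot": [0,0,-0.02]},
    {"hand": 74,"offset": [0.72,0.98,0],"rot": [0,0,-0.02]},
    {"hand": 74,"offset": [0.72,0.98,-0.2],"rot": [0,0,-0.02]},
    {"hand": 74,"offset": [0.72,0.98,-0.2],"rot": [0,0,-0.003]},
    {"hand": 74,"offset": [0.72,0.98,-0.3],"rot": [0,0,0]},
    {"hand": 74,"offset": [0.72,0.98,-0.3],"rot": [0,0,0]},
    {"hand": 74,"offset": [0.72,0.98,-0.3],"rot": [0,0,0]},
    {"hand": 74,"offset": [0.72,0.98,-0.3],"rot": [0,0,0]},
    {"hand": 74,"offset": [0.72,0.98,-0.3],"rot": [0,0,0]},
    {"hand": 74,"offset": [0.72,0.98,-0.3],"rot": [0,0,0]},
    {"hand": 74,"offset": [0.72,0.98,-0.3],"rot": [0,0,0]},
    {"hand": 74,"offset": [0.72,0.98,-0.3],"rot": [0,0,0]},
    {"hand": 74,"offset": [0.3,0.4,0],"rot": [0,0,0]},
    {"hand": 74,"offset": [0,0,0],"rot": [0,0,0]},
    {"hand": 74,"offset": [0,0,0],"rot": [0,0,0]}
  ]
}}

```text
t: 2.1
tcp_pos: [0.4503, -0.2876, 0.121]
tool_rot: [3.141, 0.0, -0.001]
force: [0.1, -0.1, -0.9]
width: 0.785
grasp_force: 0.0
```

Run:
```python
from fit import *
c=cam('wrist');P=cloud(c);p=(.45,-.287)
m=(np.hypot(P[...,0]-p[0],P[...,1]-p[1])<.04)&(P[...,2]>.034)&(P[...,2]<.06)
print(m.sum(), P[m][:,2].mean() if m.any() else 0)
if m.any(): print((circ(c,m,.042,p)*1000).round(1), np.percentile(P[m][:,2],[5,50,95]))
```

```text
1715 0.042920752296455277
[ 450.6 -288.2   21.6] [0.04156402 0.04305254 0.04428405]
```

Request:
{"method": "jog_arm", "body": {
  "deltas": [
    {"hand": 74,"offset": [0,0,-0.6],"rot": [0,0,0]},
    {"hand": 74,"offset": [0,0,-0.9],"rot": [0,0,0]},
    {"hand": 74,"offset": [0,0,-0.9],"rot": [0,0,0]},
    {"hand": 74,"offset": [0,0,-0.9],"rot": [0,0,0]},
    {"hand": 74,"offset": [0,0,-0.8],"rot": [0,0,0]},
    {"hand": 74,"offset": [0,0,-0.45],"rot": [0,0,0]},
    {"hand": 74,"offset": [0,0,0],"rot": [0,0,0]},
    {"hand": 36,"offset": [0,0,0],"rot": [0,0,0]},
    {"hand": 36,"offset": [0,0,0],"rot": [0,0,0]},
    {"hand": 36,"offset": [0,0,0],"rot": [0,0,0]},
    {"hand": 36,"offset": [0,0,0],"rot": [0,0,0]},
    {"hand": 36,"offset": [0,0,0],"rot": [0,0,0]},
    {"hand": 36,"offset": [0,0,0],"rot": [0,0,0]},
    {"hand": 36,"offset": [0,0,0],"rot": [0,0,0]}
  ],
  "newtons": 25
}}

```text
t: 3.55
tcp_pos: [0.4508, -0.2866, 0.0298]
tool_rot: [-3.142, -0.0, -0.001]
force: [-0.9, -0.4, 0.4]
width: 0.386
grasp_force: 0.0
```

Run:
```python
from h import *
print({k:v for k,v in telemetry.get_obs().items() if k in('width','grasp_force','force','tcp_pos')})
c=cam('wrist'); d=cam('scene')
a=c['pixels']; b=cv2.resize(d['pixels'][60:220,120:330],(560,420),interpolation=cv2.INTER_CUBIC)
cv2.imwrite('pics/w1.png',cv2.resize(np.hstack([a,b])[...,::-1],(800,300),interpolation=cv2.INTER_AREA))
```

```text
{'tcp_pos': array([ 0.45080051, -0.28660556,  0.02977294]), 'force': array([-0.91221215, -0.40432429,  0.3579749 ]), 'grasp_force': 0.0, 'width': 0.38570346668696764}
```

View pics/w1.png

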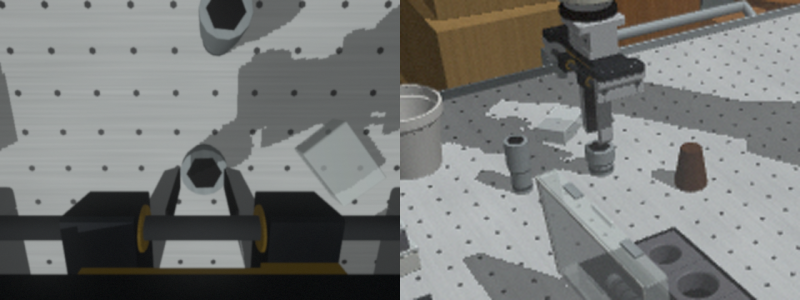

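The socket stands upright between the fingertips, but the opening reads 36 mm, less than its 44 mm diameter, with no force. So the tips must be recessed relative to the pads. I'll check the finger profile from depth.

Run:
```python
from h import *
for n in('scene','wrist'):
    P=cloud(cam(n)).reshape(-1,3)
    for z in np.arange(.028,.135,.006):
        q=P[(abs(P[:,2]-z)<.003)&(abs(P[:,0]-.451)<.03)&(abs(P[:,1]+.2866)<.09)]
        if len(q)>2:
            y=(q[:,1]+.2866)*1000;x=(q[:,0]-.4508)*1000
            pr=lambda a:np.percentile(a,[2,50,98]).round(0) if len(a)>2 else '-'
            print(n,round(z*1000),len(q),'y>0',pr(y[y>0]),'y<0',pr(y[y<0]),'x',pr(x))
```

```text
scene 28 29 y>0 [ 3. 15. 20.] y<0 - x [-16.   7.  21.]
scene 34 33 y>0 [ 1. 14. 20.] y<0 [-11.  -7.  -1.] x [-17.  10.  21.]
scene 40 69 y>0 [ 1. 11. 20.] y<0 [-23.  -9.  -1.] x [-18.   2.  20.]
scene 46 39 y>0 [ 1.  7. 20.] y<0 [-22.  -5.  -0.] x [-20.   3.  18.]
scene 58 9 y>0 - y<0 [-24. -21. -19.] x [-6.  1. 10.]
scene 64 18 y>0 [19. 23. 25.] y<0 [-23. -19. -16.] x [-7.  4. 11.]
scene 70 26 y>0 [22. 29. 31.] y<0 [-27. -21. -18.] x [-7.  3. 10.]
scene 76 34 y>0 [20. 28. 32.] y<0 [-26. -20. -17.] x [-7.  3. 11.]
scene 82 31 y>0 [22. 28. 32.] y<0 [-27. -21. -20.] x [-7.  4. 11.]
scene 88 31 y>0 [22. 28. 32.] y<0 [-29. -21. -18.] x [-7.  3. 10.]
scene 94 30 y>0 [18. 28. 31.] y<0 [-33. -20. -18.] x [-9.  1. 11.]
scene 100 35 y>0 [21. 28. 32.] y<0 [-28. -21. -17.] x [-8.  4. 11.]
scene 106 32 y>0 [19. 27. 31.] y<0 [-26. -21. -19.] x [-7.  3. 11.]
scene 112 32 y>0 [20. 28. 32.] y<0 [-26. -22. -18.] x [-7.  4. 10.]
scene 118 32 y>0 [21. 28. 30.] y<0 [-33. -20. -15.] x [-8.  4. 11.]
scene 124 30 y>0 [23. 28. 31.] y<0 [-30. -20. -17.] x [-6.  4. 11.]
scene 130 16 y>0 [19. 30. 30.] y<0 [-31
[... 497 characters left out ...]
 [-6. 10. 11.]
wrist 76 233 y>0 [18. 21. 30.] y<0 [-29. -20. -18.] x [-6. 10. 10.]
wrist 82 265 y>0 [18. 22. 30.] y<0 [-29. -21. -18.] x [-6. 10. 11.]
wrist 88 296 y>0 [18. 22. 30.] y<0 [-29. -21. -18.] x [-6. 10. 11.]
wrist 94 333 y>0 [18. 21. 30.] y<0 [-29. -21. -18.] x [-6. 10. 11.]
wrist 100 363 y>0 [18. 22. 30.] y<0 [-29. -21. -18.] x [-5. 10. 11.]
wrist 106 420 y>0 [18. 21. 30.] y<0 [-29. -21. -18.] x [-6. 10. 11.]
wrist 112 449 y>0 [18. 22. 30.] y<0 [-30. -21. -18.] x [-3. 10. 11.]
wrist 118 489 y>0 [18. 23. 30.] y<0 [-29. -22. -18.] x [ 0. 10. 11.]
wrist 124 461 y>0 [18. 22. 29.] y<0 [-28. -22. -18.] x [ 4. 10. 11.]
wrist 130 443 y>0 [18. 22. 28.] y<0 [-27. -21. -18.] x [ 5. 10. 11.]
```

Request:
{"method": "jog_arm", "body": {
  "deltas": [
    {"hand": 66,"offset": [0,0,0],"rot": [0,0,0]},
    {"hand": 66,"offset": [0,0,0],"rot": [0,0,0]},
    {"hand": 66,"offset": [0,0,0],"rot": [0,0,0]},
    {"hand": 66,"offset": [0,0,0],"rot": [0,0,0]}
  ]
}}

```text
t: 4.15
tcp_pos: [0.4508, -0.2867, 0.0297]
tool_rot: [-3.142, 0.0, -0.001]
force: [0.2, -0.5, 0.5]
width: 0.682
grasp_force: 0.0
```

```bash
cat > fing.py <<'E'
from h import *
o=telemetry.get_obs(); T=o['tcp_pos']; print(T.round(4),o['width']*94,o['tool_rot'].round(3), o['force'].round(1))
w=o['width']*47
for n in('scene','wrist'):
    P=cloud(cam(n)).reshape(-1,3)-T
    for sg in(1,-1):
        q=P[(abs(P[:,0])<.012)&(sg*P[:,1]*1000>w-2)&(sg*P[:,1]*1000<w+16)&(P[:,2]>-.02)&(P[:,2]<.08)]
        h,e=np.histogram(q[:,2]*1000,np.arange(-20,80,4)); print(n,sg,dict(zip(e[:-1].astype(int).tolist(),h.tolist())))
E
python3 fing.py
```

```text
[ 0.4508 -0.2867  0.0297] 64.15283410600568 [-3.142e+00  0.000e+00 -1.000e-03] [ 0.2 -0.5  0.5]
scene 1 {-20: 0, -16: 0, -12: 0, -8: 0, -4: 0, 0: 0, 4: 0, 8: 0, 12: 0, 16: 0, 20: 0, 24: 0, 28: 3, 32: 4, 36: 8, 40: 10, 44: 11, 48: 9, 52: 12, 56: 9, 60: 10, 64: 13, 68: 9, 72: 12}
scene -1 {-20: 0, -16: 0, -12: 0, -8: 0, -4: 0, 0: 0, 4: 0, 8: 0, 12: 0, 16: 0, 20: 0, 24: 0, 28: 6, 32: 10, 36: 9, 40: 10, 44: 8, 48: 12, 52: 11, 56: 8, 60: 13, 64: 7, 68: 14, 72: 8}
wrist 1 {-20: 0, -16: 0, -12: 0, -8: 0, -4: 0, 0: 0, 4: 0, 8: 0, 12: 0, 16: 0, 20: 0, 24: 0, 28: 29, 32: 63, 36: 84, 40: 89, 44: 101, 48: 105, 52: 122, 56: 119, 60: 134, 64: 141, 68: 153, 72: 157}
wrist -1 {-20: 0, -16: 0, -12: 0, -8: 0, -4: 0, 0: 0, 4: 0, 8: 0, 12: 0, 16: 0, 20: 0, 24: 0, 28: 30, 32: 65, 36: 77, 40: 98, 44: 100, 48: 98, 52: 123, 56: 118, 60: 134, 64: 136, 68: 154, 72: 168}
```

Both cameras agree that the finger ends sit about 27 mm above the reported TCP, whatever the opening. So I'll treat tip z as reported z + 0.027 and go down slowly, watching the force.

Request:
{"method": "jog_arm", "body": {
  "deltas": [
    {"hand": 66,"offset": [0,0,-0.35],"rot": [0,0,0]},
    {"hand": 66,"offset": [0,0,-0.4],"rot": [0,0,0]},
    {"hand": 66,"offset": [0,0,-0.4],"rot": [0,0,0]},
    {"hand": 66,"offset": [0,0,-0.2],"rot": [0,0,0]},
    {"hand": 66,"offset": [0,0,0],"rot": [0,0,0]},
    {"hand": 38,"offset": [0,0,0],"rot": [0,0,0]},
    {"hand": 38,"offset": [0,0,0],"rot": [0,0,0]},
    {"hand": 38,"offset": [0,0,0],"rot": [0,0,0]},
    {"hand": 38,"offset": [0,0,0],"rot": [0,0,0]},
    {"hand": 38,"offset": [0,0,0],"rot": [0,0,0]}
  ],
  "newtons": 25
}}

```text
t: 5.25
tcp_pos: [0.4511, -0.2871, 0.0031]
tool_rot: [3.141, -0.001, -0.001]
force: [0.2, -3.3, 3.9]
width: 0.457
grasp_force: 25.0
```

Request:
{"method": "jog_arm", "body": {
  "deltas": [
    {"hand": 38,"offset": [0,0,0.5],"rot": [0,0,0]},
    {"hand": 38,"offset": [0,0,0.9],"rot": [0,0,0]},
    {"hand": 38,"offset": [0,0,0.9],"rot": [0,0,0]},
    {"hand": 38,"offset": [0.1,0.5,0.7],"rot": [0,0,0]},
    {"hand": 38,"offset": [0.12,0.98,0],"rot": [0,0,0]},
    {"hand": 38,"offset": [0.12,0.98,0],"rot": [0,0,0]},
    {"hand": 38,"offset": [0.12,0.98,0],"rot": [0,0,0]},
    {"hand": 38,"offset": [0.12,0.98,0],"rot": [0,0,0]},
    {"hand": 38,"offset": [0.12,0.98,0],"rot": [0,0,0]},
    {"hand": 38,"offset": [0.12,0.98,0],"rot": [0,0,0]},
    {"hand": 38,"offset": [0.12,0.98,0],"rot": [0,0,0]},
    {"hand": 38,"offset": [0.12,0.98,0],"rot": [0,0,0]},
    {"hand": 38,"offset": [0.12,0.98,0],"rot": [0,0,0]},
    {"hand": 38,"offset": [0.12,0.98,0],"rot": [0,0,0]},
    {"hand": 38,"offset": [0.12,0.98,0],"rot": [0,0,0]},
    {"hand": 38,"offset": [0.12,0.98,0],"rot": [0,0,0]},
    {"hand": 38,"offset": [0.12,0.98,0],"rot": [0,0,0]},
    {"hand": 38,"offset": [0.12,0.98,0],"rot": [0,0,0]},
    {"hand": 38,"offset": [0.12,0.98,0],"rot": [0,0,0]},
    {"hand": 38,"offset": [0.12,0.98,0],"rot": [0,0,0]}
  ]
}}

```text
t: 7.25
tcp_pos: [0.4906, 0.0386, 0.0631]
tool_rot: [-3.141, 0.0, 0.0]
force: [0.7, -0.1, -2.4]
width: 0.453
grasp_force: 25.0
```

Request:
{"method": "jog_arm", "body": {
  "deltas": [
    {"hand": 38,"offset": [0.12,0.98,0],"rot": [0,0,0]},
    {"hand": 38,"offset": [0.1,0.98,0],"rot": [0,0,0]},
    {"hand": 38,"offset": [0,0.98,0],"rot": [0,0,0]},
    {"hand": 38,"offset": [0,0.98,0],"rot": [0,0,0]},
    {"hand": 38,"offset": [0,0.3,0],"rot": [0,0,0]},
    {"hand": 38,"offset": [0,0,0],"rot": [0,0,0]},
    {"hand": 38,"offset": [0,0,0],"rot": [0,0,0]}
  ]
}}

```text
t: 7.95
tcp_pos: [0.4954, 0.1207, 0.0628]
tool_rot: [3.141, 0.0, -0.001]
force: [0.2, -1.2, -2.5]
width: 0.458
grasp_force: 25.0
```

Request:
{"method": "jog_arm", "body": {
  "deltas": [
    {"hand": 38,"offset": [-0.05,-0.03,-0.5],"rot": [0,0,0]},
    {"hand": 38,"offset": [0,0,-0.7],"rot": [0,0,0]},
    {"hand": 38,"offset": [0,0,-0.6],"rot": [0,0,0]},
    {"hand": 38,"offset": [0,0,-0.4],"rot": [0,0,0]},
    {"hand": 38,"offset": [0,0,-0.3],"rot": [0,0,0]},
    {"hand": 38,"offset": [0,0,0],"rot": [0,0,0]}
  ]
}}

```text
t: 8.55
tcp_pos: [0.4942, 0.1206, 0.0119]
tool_rot: [3.141, 0.001, -0.001]
force: [-0.0, 0.0, -2.0]
width: 0.459
grasp_force: 25.0
```

Request:
{"method": "jog_arm", "body": {
  "deltas": [
    {"hand": 54,"offset": [0,0,0],"rot": [0,0,0]},
    {"hand": 54,"offset": [0,0,0],"rot": [0,0,0]},
    {"hand": 54,"offset": [0,0,0],"rot": [0,0,0]},
    {"hand": 54,"offset": [0,0,0.5],"rot": [0,0,0]},
    {"hand": 54,"offset": [0,0,0.9],"rot": [0,0,0]},
    {"hand": 54,"offset": [0,0,0.9],"rot": [0,0,0]},
    {"hand": 54,"offset": [0,0,0.9],"rot": [0,0,0]},
    {"hand": 54,"offset": [0,0,0.9],"rot": [0,0,0]},
    {"hand": 54,"offset": [0,0,0.4],"rot": [0,0,0]},
    {"hand": 54,"offset": [0,0,0],"rot": [0,0,0]}
  ]
}}

```text
t: 9.55
tcp_pos: [0.4953, 0.1209, 0.104]
tool_rot: [-3.141, -0.002, -0.001]
force: [0.3, -0.2, -0.5]
width: 0.575
grasp_force: 0.0
```

Run:
```python
from fit import *
c=cam('wrist');P=cloud(c);p=(.494,.12)
m=(np.hypot(P[...,0]-p[0],P[...,1]-p[1])<.035)&(P[...,2]>.043)&(P[...,2]<.075)
print(m.sum(),np.percentile(P[m][:,2],[5,50,95]).round(4),(circ(c,m,.05,p)*1000).round(1))
A=np.c_[P[m][:,:2],np.ones(m.sum())]; print(np.linalg.lstsq(A,P[m][:,2],rcond=None)[0].round(3))
# wells M,S and socket medium from wrist, if visible
for k,p in {'wM':(.495,.0495),'wS':(.498,-.021)}.items():
    q=P[(np.hypot(P[...,0]-p[0],P[...,1]-p[1])<.03)]; print(k,len(q))
print(telemetry.get_obs()['tcp_pos'])
```

```text
2019 [0.0497 0.0511 0.0522] [494.  121.2  21.6]
[-0.02   0.003  0.06 ]
wM 6216
wS 3453
[0.4947401  0.1207388  0.10299633]
```

Request:
{"method": "jog_arm", "body": {
  "deltas": [
    {"hand": 54,"offset": [0.25,0.5,0],"rot": [0,0,0]},
    {"hand": 54,"offset": [0.48,0.96,0],"rot": [0,0,0]},
    {"hand": 54,"offset": [0.48,0.96,0],"rot": [0,0,0]},
    {"hand": 54,"offset": [0.48,0.96,0],"rot": [0,0,0]},
    {"hand": 54,"offset": [0.48,0.96,0],"rot": [0,0,0]},
    {"hand": 54,"offset": [0.48,0.96,0],"rot": [0,0,0]},
    {"hand": 54,"offset": [0.48,0.96,0],"rot": [0,0,0]},
    {"hand": 54,"offset": [0.48,0.96,0],"rot": [0,0,0]},
    {"hand": 54,"offset": [0.48,0.96,0],"rot": [0,0,0]},
    {"hand": 54,"offset": [0.48,0.96,0],"rot": [0,0,0]},
    {"hand": 54,"offset": [0.28,0.5,0],"rot": [0,0,0]},
    {"hand": 54,"offset": [0,0,0],"rot": [0,0,0]},
    {"hand": 54,"offset": [0,0,0],"rot": [0,0,0]}
  ]
}}

```text
t: 10.9
tcp_pos: [0.5912, 0.313, 0.1021]
tool_rot: [3.141, 0.001, -0.001]
force: [-0.1, -0.3, -0.2]
width: 0.574
grasp_force: 0.0
```

```bash
cat > wf.py <<'E'
import sys
from fit import *
c=cam('wrist');P=cloud(c);p=eval(sys.argv[1]); lo=float(sys.argv[2])
m=(np.hypot(P[...,0]-p[0],P[...,1]-p[1])<.035)&(P[...,2]>lo)&(P[...,2]<lo+.026)
print(m.sum(),np.percentile(P[m][:,2],[5,50,95]).round(4),(circ(c,m,lo+.008,p)*1000).round(1),telemetry.get_obs()['tcp_pos'].round(4))
E
python3 wf.py '(.592,.314)' .034
```

```text
1173 [0.0415 0.043  0.0442] [592.7 314.   16.7] [0.5913 0.3126 0.1023]
```

Request:
{"method": "jog_arm", "body": {
  "deltas": [
    {"hand": 54,"offset": [0.06,0.05,-0.6],"rot": [0,0,0]},
    {"hand": 54,"offset": [0,0,-0.9],"rot": [0,0,0]},
    {"hand": 54,"offset": [0,0,-0.9],"rot": [0,0,0]},
    {"hand": 54,"offset": [0,0,-0.9],"rot": [0,0,0]},
    {"hand": 54,"offset": [0,0,-0.8],"rot": [0,0,0]},
    {"hand": 54,"offset": [0,0,-0.55],"rot": [0,0,0]},
    {"hand": 54,"offset": [0,0,-0.3],"rot": [0,0,0]},
    {"hand": 54,"offset": [0,0,0],"rot": [0,0,0]},
    {"hand": 28,"offset": [0,0,0],"rot": [0,0,0]},
    {"hand": 28,"offset": [0,0,0],"rot": [0,0,0]},
    {"hand": 28,"offset": [0,0,0],"rot": [0,0,0]},
    {"hand": 28,"offset": [0,0,0],"rot": [0,0,0]},
    {"hand": 28,"offset": [0,0,0],"rot": [0,0,0]}
  ],
  "newtons": 25
}}

```text
t: 12.25
tcp_pos: [0.5932, 0.3146, 0.0043]
tool_rot: [-3.141, -0.001, -0.001]
force: [-0.9, -0.7, 4.8]
width: 0.352
grasp_force: 25.0
```

Request:
{"method": "jog_arm", "body": {
  "deltas": [
    {"hand": 28,"offset": [0,0,0.5],"rot": [0,0,0]},
    {"hand": 28,"offset": [0,0,0.95],"rot": [0,0,0]},
    {"hand": 28,"offset": [0,0,0.95],"rot": [0,0,0]},
    {"hand": 28,"offset": [-0.1,0,0.95],"rot": [0,0,0]},
    {"hand": 28,"offset": [-0.3,-0.5,0.8],"rot": [0,0,0]},
    {"hand": 28,"offset": [-0.35,-0.95,0.4],"rot": [0,0,0]},
    {"hand": 28,"offset": [-0.35,-0.95,0],"rot": [0,0,0]},
    {"hand": 28,"offset": [-0.35,-0.95,0],"rot": [0,0,0]},
    {"hand": 28,"offset": [-0.35,-0.95,0],"rot": [0,0,0]},
    {"hand": 28,"offset": [-0.35,-0.95,0],"rot": [0,0,0]},
    {"hand": 28,"offset": [-0.35,-0.95,0],"rot": [0,0,0]},
    {"hand": 28,"offset": [-0.35,-0.95,0],"rot": [0,0,0]},
    {"hand": 28,"offset": [-0.35,-0.95,0],"rot": [0,0,0]},
    {"hand": 28,"offset": [-0.35,-0.95,0],"rot": [0,0,0]},
    {"hand": 28,"offset": [-0.35,-0.95,0],"rot": [0,0,0]},
    {"hand": 28,"offset": [-0.35,-0.95,0],"rot": [0,0,0]},
    {"hand": 28,"offset": [-0.3,-0.95,0],"rot": [0,0,0]},
    {"hand": 28,"offset": [0,-0.95,0],"rot": [0,0,0]},
    {"hand": 28,"offset": [0,-0.4,0],"rot": [0,0,0]},
    {"hand": 28,"offset": [0,0,0],"rot": [0,0,0]}
  ]
}}

```text
t: 14.25
tcp_pos: [0.5019, 0.0489, 0.0951]
tool_rot: [3.142, -0.0, -0.002]
force: [-0.6, 0.5, -2.1]
width: 0.351
grasp_force: 25.0
```

Request:
{"method": "jog_arm", "body": {
  "deltas": [
    {"hand": 28,"offset": [-0.3,0.03,-0.4],"rot": [0,0,0]},
    {"hand": 28,"offset": [0,0,-0.8],"rot": [0,0,0]},
    {"hand": 28,"offset": [0,0,-0.8],"rot": [0,0,0]},
    {"hand": 28,"offset": [0,0,-0.8],"rot": [0,0,0]},
    {"hand": 28,"offset": [0,0,-0.7],"rot": [0,0,0]},
    {"hand": 28,"offset": [0,0,-0.4],"rot": [0,0,0]},
    {"hand": 28,"offset": [0,0,-0.2],"rot": [0,0,0]},
    {"hand": 28,"offset": [0,0,0],"rot": [0,0,0]}
  ]
}}

```text
t: 15.05
tcp_pos: [0.4958, 0.0507, 0.0126]
tool_rot: [-3.141, 0.0, -0.0]
force: [0.1, -0.4, -1.1]
width: 0.348
grasp_force: 25.0
```

Request:
{"method": "jog_arm", "body": {
  "deltas": [
    {"hand": 44,"offset": [0,0,0],"rot": [0,0,0]},
    {"hand": 44,"offset": [0,0,0],"rot": [0,0,0]},
    {"hand": 44,"offset": [0,0,0],"rot": [0,0,0]},
    {"hand": 44,"offset": [0,0,0.5],"rot": [0,0,0]},
    {"hand": 44,"offset": [0,0,0.9],"rot": [0,0,0]},
    {"hand": 44,"offset": [0,0,0.9],"rot": [0,0,0]},
    {"hand": 44,"offset": [0,0,0.9],"rot": [0,0,0]},
    {"hand": 44,"offset": [0,0,0.9],"rot": [0,0,0]},
    {"hand": 44,"offset": [0,0,0.4],"rot": [0,0,0]},
    {"hand": 44,"offset": [0,0,0],"rot": [0,0,0]}
  ]
}}

```text
t: 16.05
tcp_pos: [0.4965, 0.0502, 0.1039]
tool_rot: [-3.141, -0.002, -0.001]
force: [-0.6, 0.3, 0.6]
width: 0.464
grasp_force: 0.0
```

```bash
python3 wf.py '(.496,.05)' .043
```

```text
1221 [0.0494 0.0511 0.0523] [495.5  50.3  16.7] [0.4959 0.0501 0.103 ]
```

Request:
{"method": "jog_arm", "body": {
  "deltas": [
    {"hand": 46,"offset": [-0.04,0.5,0],"rot": [0,0,0]},
    {"hand": 46,"offset": [-0.04,0.98,0],"rot": [0,0,0]},
    {"hand": 46,"offset": [-0.04,0.98,0],"rot": [0,0,0]},
    {"hand": 46,"offset": [-0.04,0.98,0],"rot": [0,0,0]},
    {"hand": 46,"offset": [-0.04,0.98,0],"rot": [0,0,0]},
    {"hand": 46,"offset": [-0.04,0.98,0],"rot": [0,0,0]},
    {"hand": 46,"offset": [-0.04,0.98,0],"rot": [0,0,0]},
    {"hand": 46,"offset": [-0.04,0.98,0],"rot": [0,0,0]},
    {"hand": 46,"offset": [-0.04,0.98,0],"rot": [0,0,0]},
    {"hand": 46,"offset": [-0.04,0.98,0],"rot": [0,0,0]},
    {"hand": 46,"offset": [-0.04,0.98,0],"rot": [0,0,0]},
    {"hand": 46,"offset": [-0.04,0.98,0],"rot": [0,0,0]},
    {"hand": 46,"offset": [-0.04,0.98,0],"rot": [0,0,0]},
    {"hand": 46,"offset": [-0.04,0.98,0],"rot": [0,0,0]},
    {"hand": 46,"offset": [-0.04,0.98,0],"rot": [0,0,0]},
    {"hand": 46,"offset": [-0.04,0.98,0],"rot": [0,0,0]},
    {"hand": 46,"offset": [-0.04,0.98,0],"rot": [0,0,0]},
    {"hand": 46,"offset": [-0.04,0.98,0],"rot": [0,0,0]},
    {"hand": 46,"offset": [0,0.9,0],"rot": [0,0,0]},
    {"hand": 46,"offset": [0,0,0],"rot": [0,0,0]}
  ]
}}

```text
t: 18.1
tcp_pos: [0.4801, 0.4144, 0.1022]
tool_rot: [-3.141, 0.001, 0.002]
force: [-1.1, -0.7, -0.4]
width: 0.49
grasp_force: 0.0
```

```bash
python3 wf.py '(.482,.412)' .034
```

```text
592 [0.0398 0.0431 0.0443] [482.6 412.8  11.7] [0.4805 0.4128 0.1022]
```

Request:
{"method": "jog_arm", "body": {
  "deltas": [
    {"hand": 46,"offset": [0.1,0,-0.6],"rot": [0,0,0]},
    {"hand": 46,"offset": [0,0,-0.9],"rot": [0,0,0]},
    {"hand": 46,"offset": [0,0,-0.9],"rot": [0,0,0]},
    {"hand": 46,"offset": [0,0,-0.9],"rot": [0,0,0]},
    {"hand": 46,"offset": [0,0,-0.8],"rot": [0,0,0]},
    {"hand": 46,"offset": [0,0,-0.55],"rot": [0,0,0]},
    {"hand": 46,"offset": [0,0,-0.3],"rot": [0,0,0]},
    {"hand": 46,"offset": [0,0,0],"rot": [0,0,0]},
    {"hand": 18,"offset": [0,0,0],"rot": [0,0,0]},
    {"hand": 18,"offset": [0,0,0],"rot": [0,0,0]},
    {"hand": 18,"offset": [0,0,0],"rot": [0,0,0]},
    {"hand": 18,"offset": [0,0,0],"rot": [0,0,0]},
    {"hand": 18,"offset": [0,0,0],"rot": [0,0,0]}
  ],
  "newtons": 20
}}

```text
t: 19.45
tcp_pos: [0.4836, 0.4116, 0.0042]
tool_rot: [-3.141, -0.001, -0.001]
force: [-0.3, 1.6, 4.7]
width: 0.251
grasp_force: 20.0
```

Request:
{"method": "jog_arm", "body": {
  "deltas": [
    {"hand": 18,"offset": [0,0,0.5],"rot": [0,0,0]},
    {"hand": 18,"offset": [0,0,0.95],"rot": [0,0,0]},
    {"hand": 18,"offset": [0,0,0.95],"rot": [0,0,0]},
    {"hand": 18,"offset": [0,0,0.95],"rot": [0,0,0]},
    {"hand": 18,"offset": [0,-0.3,0.95],"rot": [0,0,0]},
    {"hand": 18,"offset": [0.03,-0.8,0.9],"rot": [0,0,0]},
    {"hand": 18,"offset": [0.03,-0.98,0.4],"rot": [0,0,0]},
    {"hand": 18,"offset": [0.03,-0.98,0],"rot": [0,0,0]},
    {"hand": 18,"offset": [0.03,-0.98,0],"rot": [0,0,0]},
    {"hand": 18,"offset": [0.03,-0.98,0],"rot": [0,0,0]},
    {"hand": 18,"offset": [0.03,-0.98,0],"rot": [0,0,0]},
    {"hand": 18,"offset": [0.03,-0.98,0],"rot": [0,0,0]},
    {"hand": 18,"offset": [0.03,-0.98,0],"rot": [0,0,0]},
    {"hand": 18,"offset": [0.03,-0.98,0],"rot": [0,0,0]},
    {"hand": 18,"offset": [0.03,-0.98,0],"rot": [0,0,0]},
    {"hand": 18,"offset": [0.03,-0.98,0],"rot": [0,0,0]},
    {"hand": 18,"offset": [0.03,-0.98,0],"rot": [0,0,0]},
    {"hand": 18,"offset": [0.03,-0.98,0],"rot": [0,0,0]},
    {"hand": 18,"offset": [0.03,-0.98,0],"rot": [0,0,0]},
    {"hand": 18,"offset": [0.03,-0.98,0],"rot": [0,0,0]}
  ]
}}

```text
t: 21.45
tcp_pos: [0.4918, 0.1133, 0.1155]
tool_rot: [3.141, 0.001, -0.001]
force: [-0.5, -0.8, -0.3]
width: 0.246
grasp_force: 20.0
```

Request:
{"method": "jog_arm", "body": {
  "deltas": [
    {"hand": 18,"offset": [0.04,-0.98,0],"rot": [0,0,0]},
    {"hand": 18,"offset": [0.04,-0.98,0],"rot": [0,0,0]},
    {"hand": 18,"offset": [0.04,-0.98,0],"rot": [0,0,0]},
    {"hand": 18,"offset": [0.04,-0.98,0],"rot": [0,0,0]},
    {"hand": 18,"offset": [0.04,-0.98,0],"rot": [0,0,0]},
    {"hand": 18,"offset": [0.04,-0.98,0],"rot": [0,0,0]},
    {"hand": 18,"offset": [0.04,-0.8,0],"rot": [0,0,0]},
    {"hand": 18,"offset": [0,0,0],"rot": [0,0,0]},
    {"hand": 18,"offset": [0,0,0],"rot": [0,0,0]}
  ]
}}

```text
t: 22.35
tcp_pos: [0.4975, -0.0187, 0.1155]
tool_rot: [-3.141, 0.001, -0.001]
force: [-0.8, 0.4, -0.8]
width: 0.241
grasp_force: 20.0
```

Request:
{"method": "jog_arm", "body": {
  "deltas": [
    {"hand": 18,"offset": [0.03,-0.1,-0.5],"rot": [0,0,0]},
    {"hand": 18,"offset": [0,0,-0.9],"rot": [0,0,0]},
    {"hand": 18,"offset": [0,0,-0.9],"rot": [0,0,0]},
    {"hand": 18,"offset": [0,0,-0.9],"rot": [0,0,0]},
    {"hand": 18,"offset": [0,0,-0.8],"rot": [0,0,0]},
    {"hand": 18,"offset": [0,0,-0.6],"rot": [0,0,0]},
    {"hand": 18,"offset": [0,0,-0.35],"rot": [0,0,0]},
    {"hand": 18,"offset": [0,0,-0.2],"rot": [0,0,0]},
    {"hand": 18,"offset": [0,0,0],"rot": [0,0,0]}
  ]
}}

```text
t: 23.25
tcp_pos: [0.4988, -0.0204, 0.0127]
tool_rot: [-3.141, -0.0, -0.0]
force: [-0.4, 0.1, -0.6]
width: 0.247
grasp_force: 20.0
```

Request:
{"method": "jog_arm", "body": {
  "deltas": [
    {"hand": 34,"offset": [0,0,0],"rot": [0,0,0]},
    {"hand": 34,"offset": [0,0,0],"rot": [0,0,0]},
    {"hand": 34,"offset": [0,0,0],"rot": [0,0,0]},
    {"hand": 34,"offset": [0,0,0.5],"rot": [0,0,0]},
    {"hand": 34,"offset": [0,0,0.9],"rot": [0,0,0]},
    {"hand": 34,"offset": [0,0,0.9],"rot": [0,0,0]},
    {"hand": 34,"offset": [0,0,0.9],"rot": [0,0,0]},
    {"hand": 34,"offset": [0,0,0.9],"rot": [0,0,0]},
    {"hand": 34,"offset": [0,0,0.4],"rot": [0,0,0]},
    {"hand": 34,"offset": [0,0,0],"rot": [0,0,0]}
  ]
}}

```text
t: 24.25
tcp_pos: [0.4992, -0.0207, 0.1039]
tool_rot: [3.142, -0.002, -0.001]
force: [0.1, -0.7, 0.2]
width: 0.364
grasp_force: 0.0
```

```bash
python3 wf.py '(.498,-.021)' .043
python3 - <<'E'
from h import *
c=cam('scene'); save(c,'s2.png',(180,140,360,275),4)
P=cloud(c).reshape(-1,3)
L=P[(P[:,2]>.065)&(P[:,2]<.25)&(P[:,0]>.53)&(P[:,0]<.72)&(P[:,1]>-.065)&(P[:,1]<.17)]
for z in np.arange(.07,.2,.015):
    q=L[abs(L[:,2]-z)<.006]; 
    if len(q): print(z.round(3),len(q),np.percentile(q[:,0],[2,50,98]).round(3))
E
```

```text
613 [0.048  0.051  0.0522] [498.  -19.2  11.7] [ 0.4987 -0.0207  0.103 ]
0.07 213 [0.596 0.621 0.626]
0.085 235 [0.597 0.622 0.627]
0.1 251 [0.598 0.624 0.628]
0.115 243 [0.601 0.625 0.629]
0.13 256 [0.602 0.626 0.631]
0.145 269 [0.602 0.627 0.632]
0.16 286 [0.603 0.629 0.633]
0.175 1094 [0.605 0.62  0.633]
0.19 2 [0.611 0.612 0.612]
```

View pics/s2.png

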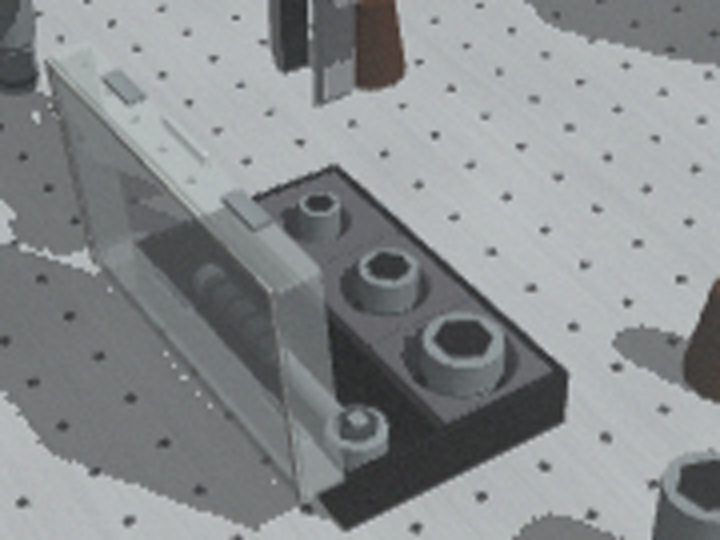

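All three sockets stand upright in their matching wells: small at crop (320,215), medium (388,280), large (463,352). Their tops are level at 0.051 m, and the lid is still open. Next I'll close the fingers and go over the lid to get behind it.

Request:
{"method": "jog_arm", "body": {
  "deltas": [
    {"hand": 0,"offset": [0,0,0.6],"rot": [0,0,0]},
    {"hand": 0,"offset": [0,0.1,0.95],"rot": [0,0,0]},
    {"hand": 0,"offset": [0,0.3,0.95],"rot": [0,0,0]},
    {"hand": 0,"offset": [0,0.5,0.95],"rot": [0,0,0]},
    {"hand": 0,"offset": [0.2,0.5,0.95],"rot": [0,0,0]},
    {"hand": 0,"offset": [0.6,0.5,0.5],"rot": [0,0,0]},
    {"hand": 0,"offset": [0.9,0.5,0],"rot": [0,0,0]},
    {"hand": 0,"offset": [0.95,0.5,0],"rot": [0,0,0]},
    {"hand": 0,"offset": [0.95,0.4,0],"rot": [0,0,0]},
    {"hand": 0,"offset": [0.95,0.2,0],"rot": [0,0,0]},
    {"hand": 0,"offset": [0.95,0,0],"rot": [0,0,0]},
    {"hand": 0,"offset": [0.95,0,0],"rot": [0,0,0]},
    {"hand": 0,"offset": [0.95,0,0],"rot": [0,0,0]},
    {"hand": 0,"offset": [0.95,0,0],"rot": [0,0,0]},
    {"hand": 0,"offset": [0.95,0,0],"rot": [0,0,0]},
    {"hand": 0,"offset": [0.6,0,0],"rot": [0,0,0]},
    {"hand": 0,"offset": [0,0,0],"rot": [0,0,0]}
  ]
}}

```text
t: 26.05
tcp_pos: [0.6971, 0.0493, 0.2]
tool_rot: [-3.141, 0.001, -0.001]
force: [-0.2, 1.0, -0.4]
width: 0.004
grasp_force: 0.0
```

Request:
{"method": "jog_arm", "body": {
  "deltas": [
    {"hand": 0,"offset": [0,0,-0.5],"rot": [0,0,0]},
    {"hand": 0,"offset": [0,0,-0.9],"rot": [0,0,0]},
    {"hand": 0,"offset": [0,0,-0.9],"rot": [0,0,0]},
    {"hand": 0,"offset": [0,0,-0.9],"rot": [0,0,0]},
    {"hand": 0,"offset": [-0.3,0,-0.9],"rot": [0,0,0]},
    {"hand": 0,"offset": [-0.6,0,-0.3],"rot": [0,0,0]},
    {"hand": 0,"offset": [-0.6,0,0],"rot": [0,0,0]},
    {"hand": 0,"offset": [-0.6,0,0],"rot": [0,0,0]},
    {"hand": 0,"offset": [-0.5,0,0],"rot": [0,0,0]},
    {"hand": 0,"offset": [-0.2,0,0],"rot": [0,0,0]},
    {"hand": 0,"offset": [0,0,0],"rot": [0,0,0]}
  ]
}}

```text
t: 27.15
tcp_pos: [0.6402, 0.0493, 0.1129]
tool_rot: [3.142, -0.0, -0.001]
force: [0.3, -0.9, -0.4]
width: 0.005
grasp_force: 0.0
```

Request:
{"method": "jog_arm", "body": {
  "deltas": [
    {"hand": 0,"offset": [-0.4,0,0],"rot": [0,0,0]},
    {"hand": 0,"offset": [-0.5,0,0],"rot": [0,0,0]},
    {"hand": 0,"offset": [-0.5,0,0],"rot": [0,0,0]},
    {"hand": 0,"offset": [-0.6,0,0],"rot": [0,0,0]},
    {"hand": 0,"offset": [-0.6,0,0],"rot": [0,0,0]},
    {"hand": 0,"offset": [0,0,0],"rot": [0,0,0]}
  ]
}}

```text
t: 27.75
tcp_pos: [0.5869, 0.0493, 0.1128]
tool_rot: [3.141, 0.001, -0.0]
force: [0.1, -0.1, -0.1]
width: 0.003
grasp_force: 0.0
```

```bash
python3 fing.py | head -1
python3 - <<'E'
from h import *
c=cam('scene'); save(c,'s3.png',(150,20,370,275),2.3)
E
```

```text
[0.5869 0.0493 0.1128] 0.3065506473696596 [ 3.141e+00  1.000e-03 -0.000e+00] [ 0.1 -0.1 -0.1]
```

View pics/s3.png

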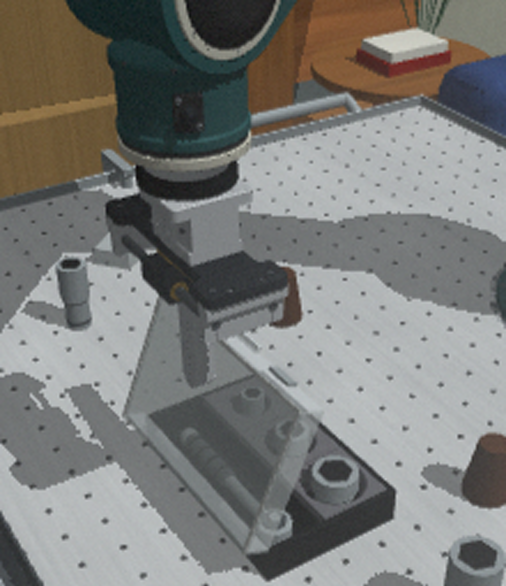

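The lid follows the closed fingers and is now leaning over the wells; the finger touches its outside near crop (197,380). I'll continue along the arc.

Request:
{"method": "jog_arm", "body": {
  "deltas": [
    {"hand": 0,"offset": [-0.5,0,-0.12],"rot": [0,0,0]},
    {"hand": 0,"offset": [-0.5,0,-0.17],"rot": [0,0,0]},
    {"hand": 0,"offset": [-0.5,0,-0.2],"rot": [0,0,0]},
    {"hand": 0,"offset": [-0.45,0,-0.25],"rot": [0,0,0]},
    {"hand": 0,"offset": [-0.42,0,-0.33],"rot": [0,0,0]},
    {"hand": 0,"offset": [-0.42,0,-0.35],"rot": [0,0,0]},
    {"hand": 0,"offset": [-0.4,0,-0.4],"rot": [0,0,0]},
    {"hand": 0,"offset": [0,0,0],"rot": [0,0,0]}
  ]
}}

```text
t: 28.7
tcp_pos: [0.523, 0.0494, 0.075]
tool_rot: [3.142, 0.002, -0.0]
force: [0.2, 0.5, -0.7]
width: 0.01
grasp_force: 0.0
```

Request:
{"method": "jog_arm", "body": {
  "deltas": [
    {"hand": 0,"offset": [-0.35,0,-0.35],"rot": [0,0,0]},
    {"hand": 0,"offset": [-0.35,0,-0.45],"rot": [0,0,0]},
    {"hand": 0,"offset": [-0.25,0,-0.5],"rot": [0,0,0]},
    {"hand": 0,"offset": [-0.2,0,-0.4],"rot": [0,0,0]},
    {"hand": 0,"offset": [0,0,0],"rot": [0,0,0]}
  ]
}}

```text
t: 29.2
tcp_pos: [0.5004, 0.0493, 0.041]
tool_rot: [3.141, 0.002, -0.0]
force: [-0.4, 0.3, -0.4]
width: 0.003
grasp_force: 0.0
```

```bash
cat > lid.py <<'E'
from h import *
for n in('scene','top'):
    P=cloud(cam(n)).reshape(-1,3)
    for x in np.arange(.46,.60,.02):
        q=P[(abs(P[:,0]-x)<.008)&((abs(P[:,1]-.125)<.02)|(abs(P[:,1]+.03)<.02))&(P[:,2]<.2)]
        if len(q)>5: print(n,round(x,2),len(q),np.percentile(q[:,2],[5,50,90]).round(4))
E
python3 lid.py
```

```text
scene 0.46 101 [0.0695 0.0711 0.073 ]
scene 0.48 251 [0.0679 0.0704 0.1851]
scene 0.5 285 [0.0669 0.0692 0.1874]
scene 0.52 326 [0.0652 0.0678 0.1883]
scene 0.54 296 [0.0635 0.066  0.1925]
scene 0.56 199 [0.0619 0.0639 0.0653]
scene 0.58 210 [0.0604 0.0622 0.0639]
top 0.46 179 [0.0195 0.0706 0.074 ]
top 0.48 129 [0.0673 0.0705 0.1826]
```

Request:
{"method": "jog_arm", "body": {
  "deltas": [
    {"hand": 0,"offset": [-0.2,0,-0.15],"rot": [0,0,0]},
    {"hand": 0,"offset": [0,0,-0.15],"rot": [0,0,0]},
    {"hand": 0,"offset": [0,0,-0.1],"rot": [0,0,0]},
    {"hand": 0,"offset": [0,0,0],"rot": [0,0,0]}
  ]
}}

```text
t: 29.7
tcp_pos: [0.4976, 0.0494, 0.0341]
tool_rot: [-3.142, 0.0, -0.001]
force: [0.7, 0.7, -0.7]
width: 0.006
grasp_force: 0.0
```

```bash
python3 lid.py
```

```text
scene 0.46 140 [0.0611 0.063  0.1714]
scene 0.48 257 [0.0611 0.0634 0.1896]
scene 0.5 301 [0.0611 0.0635 0.1934]
scene 0.52 349 [0.0609 0.0643 0.1891]
scene 0.54 215 [0.0602 0.0621 0.1817]
scene 0.56 190 [0.06   0.0614 0.0629]
scene 0.58 196 [0.0598 0.0615 0.0627]
top 0.46 179 [0.0199 0.0631 0.0669]
top 0.48 107 [0.0606 0.0635 0.1109]
```

Request:
{"method": "jog_arm", "body": {
  "deltas": [
    {"hand": 0,"offset": [0,0,-0.07],"rot": [0,0,0]},
    {"hand": 0,"offset": [0,0,0],"rot": [0,0,0]}
  ]
}}

```text
t: 30.0
tcp_pos: [0.4978, 0.0494, 0.0328]
tool_rot: [-3.141, -0.0, -0.001]
force: [0.9, 0.4, -0.0]
width: 0.004
grasp_force: 0.0
```

Request:
{"method": "jog_arm", "body": {
  "deltas": [
    {"hand": 0,"offset": [0,0,-0.05],"rot": [0,0,0]},
    {"hand": 0,"offset": [0,0,0],"rot": [0,0,0]}
  ]
}}

```text
t: 30.2
tcp_pos: [0.498, 0.0494, 0.0325]
tool_rot: [3.142, -0.0, -0.001]
force: [-4.7, -0.9, 13.0]
width: 0.008
grasp_force: 6.5
```

A steady 13 N upward means the lid is on its stop. I'll retreat and check.

Request:
{"method": "jog_arm", "body": {
  "deltas": [
    {"hand": 0,"offset": [0,0,0.3],"rot": [0,0,0]},
    {"hand": 0,"offset": [0,0,0.9],"rot": [0,0,0]},
    {"hand": 0,"offset": [0,0,0.9],"rot": [0,0,0]},
    {"hand": 0,"offset": [0,0,0.9],"rot": [0,0,0]},
    {"hand": 0,"offset": [0,0,0.9],"rot": [0,0,0]},
    {"hand": 0,"offset": [-0.2,-0.5,0.9],"rot": [0,0,0]},
    {"hand": 0,"offset": [-0.2,-0.9,0.3],"rot": [0,0,0]},
    {"hand": 0,"offset": [-0.2,-0.9,0],"rot": [0,0,0]},
    {"hand": 0,"offset": [-0.2,-0.9,0],"rot": [0,0,0]},
    {"hand": 0,"offset": [-0.2,-0.9,0],"rot": [0,0,0]},
    {"hand": 0,"offset": [-0.2,-0.9,0],"rot": [0,0,0]},
    {"hand": 0,"offset": [-0.2,-0.9,0],"rot": [0,0,0]},
    {"hand": 0,"offset": [-0.2,-0.9,0],"rot": [0,0,0]},
    {"hand": 0,"offset": [-0.2,-0.9,0],"rot": [0,0,0]},
    {"hand": 0,"offset": [-0.2,-0.9,0],"rot": [0,0,0]},
    {"hand": 0,"offset": [0,-0.4,0],"rot": [0,0,0]},
    {"hand": 0,"offset": [0,0,0],"rot": [0,0,0]}
  ]
}}

```text
t: 31.9
tcp_pos: [0.4579, -0.1313, 0.134]
tool_rot: [3.142, -0.0, -0.002]
force: [0.3, -0.0, 0.0]
width: 0.008
grasp_force: 0.0
```

```bash
python3 lid.py
python3 - <<'E'
from h import *
save(cam('scene'),'s4.png')
E
```

```text
scene 0.46 145 [0.0596 0.0613 0.0627]
scene 0.48 170 [0.0593 0.0611 0.0627]
scene 0.5 174 [0.0595 0.0614 0.0625]
scene 0.52 181 [0.0594 0.0612 0.0625]
scene 0.54 187 [0.0593 0.0611 0.0625]
scene 0.56 190 [0.0597 0.0613 0.0627]
scene 0.58 191 [0.0598 0.0613 0.0625]
top 0.46 318 [0.0018 0.0608 0.064 ]
top 0.48 259 [0.0584 0.0617 0.0641]
top 0.5 252 [0.0579 0.0614 0.0642]
top 0.52 249 [0.0586 0.062  0.0643]
top 0.54 241 [0.0584 0.0617 0.0644]
top 0.56 247 [0.059  0.0618 0.0642]
top 0.58 243 [0.0583 0.0619 0.0641]
```

View pics/s4.png

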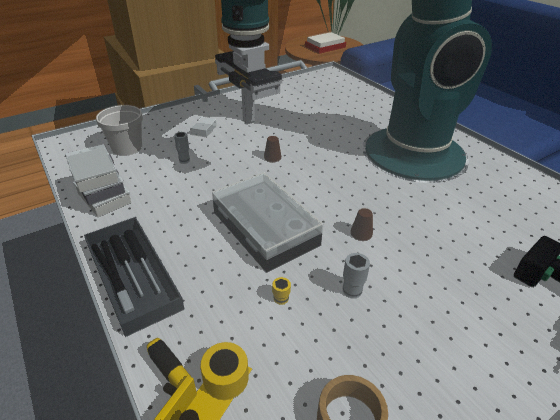

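The lid is flat and shut around (266,220), 61 mm high all over. The sockets are inside, and the deep sockets at (182,146) and (355,275) haven't moved. Handing in.

```bash
python3 -c "
from bench import r
print(r.hand_in())"
```

```text
the job is handed in; nothing more can be done
None
```

The job is handed in at about 32 s: all three short sockets stand upright in their matching wells, the lid is fully shut, and both deep sockets are still where they stood on the cart.

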